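Roll the pattern roller home under the palm board

ROBOT

A 6-joint arm with a two-finger parallel gripper is mounted at the origin on the work surface. World frame = base frame: x ahead of the robot, y to its left, z up, the work surface at z = 0. Lengths are in mm, angles in degrees, forces in N, time in s.
With the tool pointing down it reaches from about 300 to 850 mm from the base axis. Payload 4.2 kg.
Tool frame: the origin (TCP) lies at the very end of the fingers, on their centre line; the grasp point (between the pads) lies 19 mm behind it; z points along the fingers, x is the direction in which the jaws open and shut, and the axes are right-handed (so a half turn about z gives the same grasp; the last joint's range is limited). The gripper opens to 91 mm and grips with 3 to 60 N. Pads are 32 mm wide; open, the fingers measure 118 mm over their backs; the gripper's body (76 mm by 178 mm) begins 60 mm behind the grasp point.
Start: joints at [-76.089, 18.312, 89.639, -0, 72.044, -1.146], TCP at [149.379, -555.274, 213.976] pointing down, gripper open.
Joint ranges: [-177.97, 177.97], [-48.28, 115.42], [12.27, 149.76], [-77.06, 257.06], [2.81, 150.46], [-146.56, 146.56]. Speed limits (degrees/s): [147.25, 147.25, 180, 180, 180, 180].

INTERFACE

Orientations are given as [roll, pitch, yaw] about the fixed x, y, z axes, in that order (R = Rz(yaw) Ry(pitch) Rx(roll)).
In Python, from workcell import env gives the robot as it stands.
- The arm moves only by the tool servo_tool, never from a script. Its argument "plan" is a list of rows, each a list of 3 entries, a list of its own where there are three numbers: the turn, a rotation vector about the tool's x, y, z in degrees, then the shift along the tool's x, y, z in mm, then the finger opening in mm, from 0 to 91.2. In form: [[[ax, ay, az], [dx, dy, dz], claw], ...]. A call has exactly 10 rows; each row shifts and turns the pose as measured when the row begins, along the tool's axes as they then stand; what a row does not reach is not made up. A row lasts 1/8 s, in which the tool goes at most 62.5 mm and 10.7 degrees, less where a joint would pass 70% of its speed; a pose out of reach is approached as far as the arm can. A call with a gripper value outside its range is refused whole. The fingers move at their own pace and stop on an object; "squeeze" is the grip in N (left out, the last holds). Time passes only in rows, so rows that do not move let the fingers close, or fill a call up. It gives the time, the measured TCP pose, the force and the opening at its end, in the units of the state.
- env.state(): the state, without advancing time (a new reading comes with each control period).
- env.grab_frame(name): name is "scene" or "top" or "wrist"; returns a dict with "pixels" (420x560x3 uint8, red, green, blue), "intrinsics" (3x3 intrinsics, pixels), "eye" and "attitude" of the camera in the world. Camera axes: x right, y up, looking along -z (the intrinsics and any distortion apply to the point x, -y, -z); pixel columns grow to the right and rows downward; lengths in mm; the calibration is good to about 2 mm. A picture is of the moment at which its call begins. There is no depth.
- env.job_done(): hands the job in, once; it reports no verdict.
The state is a dict: "time_s": time; "qpos": joint angles; "qvel": joint speeds; "effort": joint torques, N m; "ee_pos": TCP position; "ee_rot": TCP orientation; "force": force on the tool from outside, world axes, zero at the start; "torque": the same for the moment, N m; "gripper_width": finger opening in mm.
Only numpy, scipy, OpenCV 4.12 (cv2) and the standard library are available. Lean on these libraries where they do the work, as an engineer would, in place of code of your own. Each camera call takes 0.05 s, during which the arm holds its last target.

TASK

Take the palm board by its handle and, with its flat sole resting on top of the banded metal roller, roll the roller along the bed, over the little brass ridge, until it lies home between the ridge and the red stop. Press moderately, just enough to roll it over the ridge, and never harder than about 20 N. Touch the roller only with the sole, then lay the palm board flat back on its cork rest, let go, and leave everything else on the bench where it is.

Things in the scene. Friction and masses are not known exactly. Their poses are not given: they have to be found in the camera images.
- bed: Fixed dark wood bed, 150 (its x) x 260 (its y) mm, with two pale runners along y, tops 18 mm above the bench. Origin: underside centre, on the bench. Roll towards its +y. Across the runners at y = +45 mm a half-round brass ridge along x, crest 3 mm above them. Beyond it a red stop bar, near face y = +80 mm, top 42 mm above the bench. Low lip at y = -117 mm.
- seat (a point): Point fixed on the bed where the roller's centre is when home: bed x 0, y +57.5 mm, 40 mm above the bench; there the roller lies on the runners with about 0.5 mm play to the ridge and to the stop.
- roller_center (a point): Centre of the loose metal roller with blue bands: plain cylinder 44 mm diameter, 120 mm long, 0.36 to 0.59 kg. Under less than about 7 N the sole may skid when the roller climbs the ridge. Its own x axis is the cylinder's axis; y and z turn as it rolls. It starts lying on the runners on the -y side of the ridge, axis within 3 degrees of the bed's x.
- roller: The same roller as a body; its origin is its centre.
- palm_grip (a point): Grip point of the palm board: middle of its dark handle bar, 40 mm above the sole. The bar is 24 mm thick along the board's x (take it across this), 90 mm long along the board's y, and reaches from 12 to 54 mm above the sole. Axes as the board's.
- palm_sole (a point): Centre of the palm board's flat underside (the sole), z up out of the board.
- palm: The palm board: pale boxwood board 200 (its x) x 130 (its y) x 12 mm with the dark handle bar across its middle, about 0.3 kg; origin at the centre of the sole. It starts lying on the cork rest.
- rest: Fixed cork rest mat, 260 (its x) x 190 (its y) x 6 mm; origin at the centre of its underside.
- mold_a: Brown plaster press mold 95 x 135 x 36 mm, bystander; origin at the centre of the underside.
- mold_b: Second brown plaster press mold, same size, bystander; origin at the centre of the underside.
- jar_blue: Blue paint jar, 60 mm diameter, 50 mm high, bystander; origin under its centre.
- jar_yellow: Yellow paint jar, 60 mm diameter, 50 mm high, bystander; origin under its centre.
- bowl: Terracotta bowl, 130 mm diameter, 50 mm high, bystander; origin under its centre.
- brush_cup: Terracotta cup with brushes, 80 mm diameter, 185 mm high, bystander; origin under its centre.
- modeller: Boxwood modelling tool with a rounded tip, 170 mm long along its x, 16 mm thick, bystander lying beside the press.
There are look-alikes about, which are no part of the job. Of the things like the palm, leave any that is blue; of the rest the larger one is meant. There is more than one size of the roller; the job needs the larger.

How it is judged (in metres and radians):
On the way, in this order (a step that is already met when the one before it is completed fails the run):
1. the roller turns under the pressing sole, short of the ridge (contact force between palm and roller above 1.5 N and angular speed of roller above 0.1 rad/s and distance of roller_center from where it was at the start of the episode above 0.015 m and y of roller_center in the frame of bed below 0.045 m), for 0.05 s.
2. the roller lies home between ridge and stop (distance between roller_center and seat below 0.008 m and z of roller_center in the frame of bed below 0.0415 m), for 0.2 s.
At the end, for the whole second after the job is handed in: The roller rests on the runners between ridge and stop: centre within 4 mm of the seat point along the bed, 10 mm across it and 1.5 mm in height, axis within 0.06 rad of the bed's x. The palm board lies released, flat and still on its cork rest, centres within 35 mm (horizontal distance between roller_center and seat below 0.01 m and y of roller_center in the frame of bed above 0.0535 m and z of roller_center in the frame of bed below 0.0415 m and angle between the x axis of roller and the x axis of bed, either way round below 0.06 rad and linear speed of each of roller, palm below 0.02 m/s and horizontal distance between palm_sole and rest below 0.035 m and height (world z) of palm_sole below 0.012 m and angle between palm_sole's own z axis and vertical below 0.05 rad); the robot touches nothing.
It fails at once if the sole pressed on the roller with more than 30 N (contact force between palm and roller above 30 N).
It fails at once if the roller was shoved with the board's edge instead of rolled under its sole (contact force between palm and roller above 0.5 N and height (world z) of palm_sole below 0.05 m).
It fails at once if the fingers or arm touched the roller (contact force between any of the fingers, the arm and roller above 0.5 N).
It fails at once if a bystander was displaced (distance of any of mold_a, mold_b, jar_blue, jar_yellow, bowl, brush_cup from where it was at the start of the episode above 0.02 m or distance of modeller from where it was at the start of the episode above 0.03 m).
It also fails if it takes over 70 s, if anything falls off the work surface, if the arm or the gripper's body presses on something with over 40 N, if the wrist force passes 120 N, or if a joint passes its speed limit or range.

## Working session

There is one attempt and no reset: what is moved stays moved. The work goes in short steps, Python scripts to look and compute and a tool call to move; the robot and the scene stay as the last step left them, time stands still between calls to the robot, and variables do not carry over. Pictures are saved under pics/ and viewed, and the job is handed in when it is done.

Besides the shell and the picture viewer there is one more tool, called after "Call:" by a JSON object that holds its "op" and its "data", one argument or row to a line. servo_tool: Moves the arm, as the interface text tells. Its arguments: {"type":"object","properties":{"plan":{"type":"array"},"squeeze":{"type":"number"}},"required":["plan"]}

```bash
mkdir -p pics; ls; cat > h.py <<'E'
import numpy as np, cv2
from workcell import env
def save(name,fn):
    f=env.grab_frame(name); cv2.imwrite('pics/'+fn,f['pixels'][:,:,::-1])
    np.savez('pics/'+fn+'.npz',**{k:np.array(v) for k,v in f.items() if k in('pixels','intrinsics','eye','attitude')})
    return f
E
python3 - <<'E'
from h import *
for n in ('scene','top','wrist'):
    f=save(n,n+'0.png'); print({k:v for k,v in f.items() if k!='pixels'})
print(env.state())
E
```

```text
pics
{'intrinsics': array([[457.97116501,   0.        , 286.25822248],
       [  0.        , 457.97116501, 213.40135826],
       [  0.        ,   0.        ,   1.        ]]), 'eye': array([ 1363.265752  , -1015.24714625,   923.70983645]), 'attitude': array([56.15407133, -0.78694959, 39.48057263])}
{'intrinsics': array([[442.31364058,   0.        , 275.03941796],
       [  0.        , 442.31364058, 203.97815305],
       [  0.        ,   0.        ,   1.        ]]), 'eye': array([ 328.77777631,   -9.80907512, 1508.62250003]), 'attitude': array([  7.38935252,   0.88857937, -88.59654061])}
{'intrinsics': array([[360.65206356,   0.        , 285.37616633],
       [  0.        , 360.65206356, 212.52415962],
       [  0.        ,   0.        ,   1.        ]]), 'eye': array([ 226.9114436 , -533.56594083,  385.38001256]), 'attitude': array([-16.59488703,   0.13634304, -74.88370339])}
{'time_s': 0.15, 'qpos': array([-7.60899940e+01,  1.83410200e+01,  8.96872301e+01,  3.45123348e-04,
        7.20428711e+01, -1.14600103e+00]), 'qvel': array([ 0.04007786, -0.11059202, -0.18983781, -0.06037452,  0.05916774,
        0.03987938]), 'effort': array([ 3.63385407e-04, -4.12773657e+01, -2.32154828e+01,  7.27140158e-02,
        4.33575734e-02, -1.03448756e-04]), 'ee_pos': array([ 149.28125276, -554.92070239,  213.35668256]), 'ee_rot': array([-1.79998249e+02,  7.11003751e-02, -7.49440985e+01]), 'force': array([-0.19161873,  0.56781549,  0.16327088]), 'torque': array([-0.04398029,  0.00277262,  0.02676902]), 'gripper_width': 91.48384077759493}
```

View pics/top0.png

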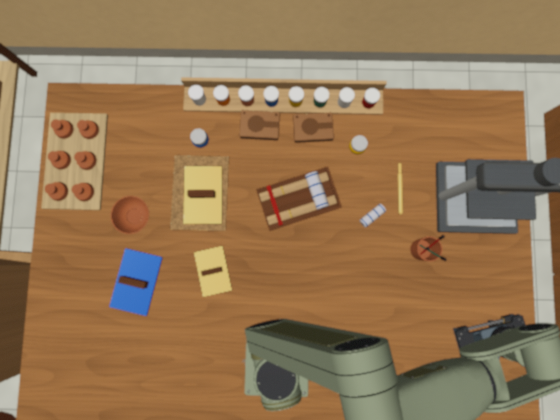

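View pics/scene0.png

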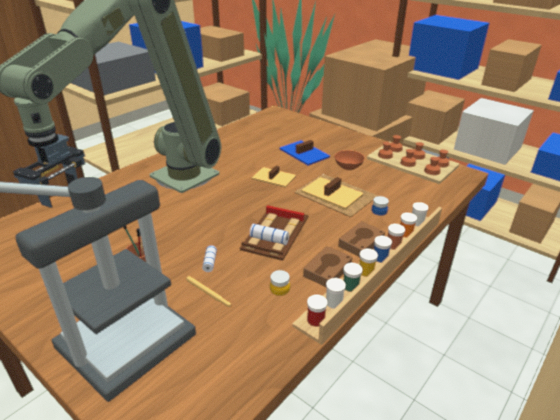

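View pics/wrist0.png

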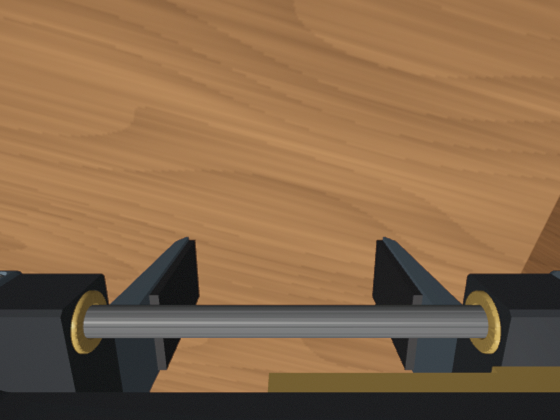

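The top view shows two pale palm boards, the larger on the cork at (202,195) and a smaller one at (212,271). A blue one at (136,282) is ruled out. Of the rollers, the larger lies on the bed at (316,189) and the smaller on the bench at (373,215). I take the large pale board on the cork and the large roller on the bed, and confirm both in an enlarged crop.

```bash
python3 - <<'E'
import cv2
a=cv2.imread('pics/top0.png')
cv2.imwrite('pics/c1.png',cv2.resize(a[140:300,160:400],None,fx=3.3,fy=3.3,interpolation=cv2.INTER_CUBIC))
b=cv2.imread('pics/scene0.png')
cv2.imwrite('pics/c2.png',cv2.resize(b[130:280,190:390],None,fx=4,fy=4,interpolation=cv2.INTER_CUBIC))
E
```

```text
(no output)
```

View pics/c1.png

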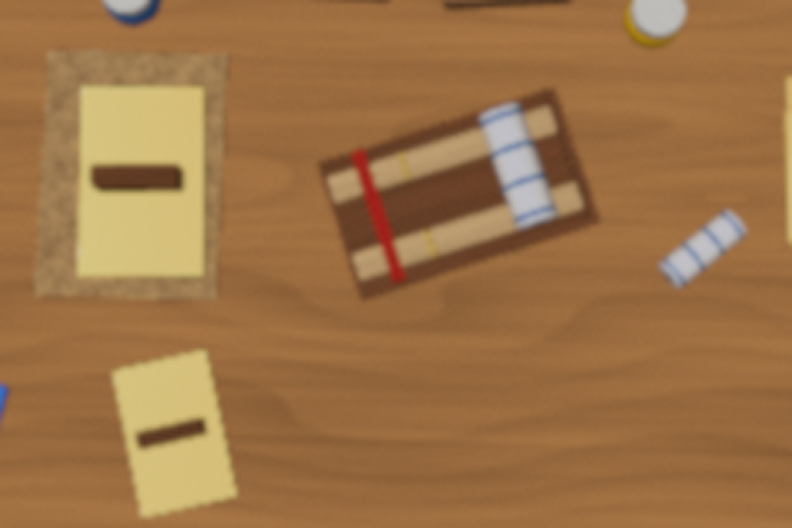

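View pics/c2.png

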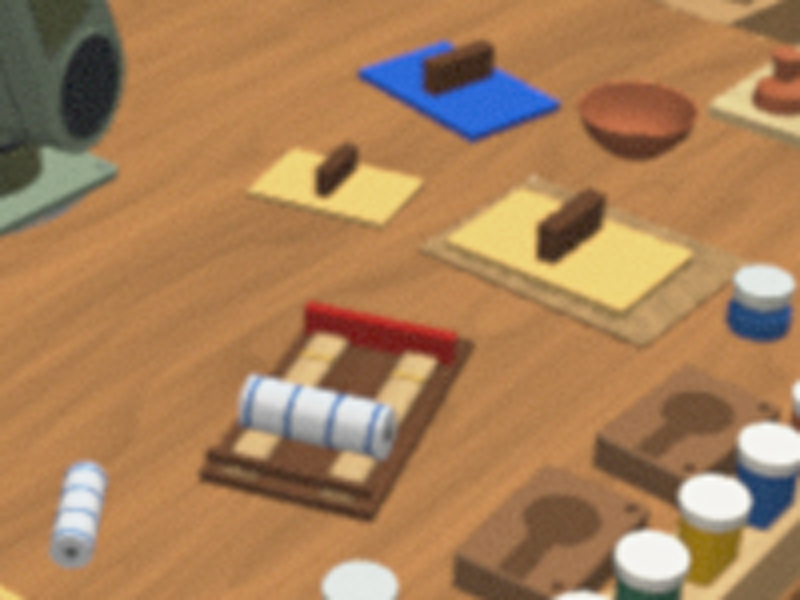

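```bash
cat >> h.py <<'E'
from scipy.spatial.transform import Rotation as R
def ray(d,uv,z):
    K=d['intrinsics'];uv=np.atleast_2d(np.array(uv,float))
    v=np.c_[(uv[:,0]-K[0,2])/K[0,0],-(uv[:,1]-K[1,2])/K[1,1],-np.ones(len(uv))]
    w=v@R.from_euler('xyz',d['attitude'],degrees=True).as_matrix().T
    return d['eye']+w*((z-d['eye'][2])/w[:,2])[:,None]
def proj(d,P):
    P=np.atleast_2d(np.array(P,float))
    v=(P-d['eye'])@R.from_euler('xyz',d['attitude'],degrees=True).as_matrix()
    K=d['intrinsics'];return np.c_[K[0,2]-K[0,0]*v[:,0]/v[:,2],K[1,2]+K[1,1]*v[:,1]/v[:,2]]
def ld(fn): return dict(np.load('pics/'+fn+'.npz'))
E
python3 - <<'E'
from h import *
d=ld('top0.png')
c=lambda l:np.array(l)/3.3+[160-.35,140-.35]
def rep(n,l,z):
    P=ray(d,c(l),z);print(n,P[:,:2].round(1).tolist(),'mean',P.mean(0).round(1),[round(float(np.linalg.norm(P[i]-P[i-1])),1) for i in range(len(P))],[round(float(np.degrees(np.arctan2(*(P[i]-P[i-1])[1::-1]))),1) for i in range(len(P))])
rep('palm',[(79,87),(204,86),(203,276),(76,276)],18)
rep('rest',[(48,52),(226,56),(216,298),(36,296)],6)
rep('handle',[(92,168),(180,168),(182,189),(95,189)],60)
for z in(0,10): rep('bed',[(320,163),(553,90),(598,220),(362,298)],z)
rep('stop',[(352,154),(366,151),(404,278),(391,283)],42)
rep('ridge',[(405,168),(432,244)],21)
rep('roller',[(481,117),(518,102),(554,215),(520,230)],45)
rep('jarblue',[(132,2)],50)
E
```

```text
palm [[646.4, 336.6], [650.2, 205.8], [451.5, 198.8], [448.5, 329.5]] mean [549.1 267.7  18. ] [198.0, 130.9, 198.8, 130.7] [2.0, -88.3, -178.0, 91.3]
rest [[685.9, 374.2], [685.5, 185.5], [430.0, 186.1], [427.7, 372.7]] mean [557.3 279.6   6. ] [258.2, 188.6, 255.5, 186.6] [0.3, -90.1, 179.9, 90.7]
handle [[554.5, 309.4], [556.5, 220.5], [535.2, 217.6], [533.2, 305.3]] mean [544.8 263.2  60. ] [21.7, 88.9, 21.5, 87.7] [10.9, -88.7, -172.2, 91.3]
bed [[574.4, 83.3], [657.6, -159.6], [520.8, -207.5], [434.0, 35.6]] mean [546.7 -62.    0. ] [148.3, 256.7, 144.9, 258.2] [18.8, -71.1, -160.7, 109.7]
bed [[572.8, 82.7], [655.4, -158.6], [519.5, -206.2], [433.3, 35.3]] mean [545.2 -61.7  10. ] [147.4, 255.0, 143.9, 256.5] [18.8, -71.1, -160.7, 109.7]
stop [[577.6, 48.4], [581.0, 34.2], [452.2, -7.4], [446.8, 5.5]] mean [514.4  20.2  42. ] [137.6, 14.6, 135.4, 14.0] [18.1, -76.5, -162.1, 112.4]
ridge [[567.7, -5.9], [489.5, -35.3]] mean [528.6 -20.6  21. ] [83.5, 83.5] [20.6, -159.4]
roller [[618.2, -82.2], [634.5, -119.6], [519.2, -157.3], [503.2, -123.2]] mean [ 568.7 -120.6   45. ] [122.1, 40.9, 121.4, 37.6] [19.7, -66.4, -161.9, 115.2]
jarblue [[729.9, 278.9]] mean [729.9 278.9  50. ] [0.0] [0.0]
```

The crops confirm both choices. The larger pale board with the dark handle lies on the cork, and the larger roller lies on the bed runners, on the far side from the red stop. The bed yaw is about 19°, with its centre near (546,-62).

```bash
cat >> h.py <<'E'
def plan(pos,head,n=10,roll=180.,start=None):
    s=env.state(); p=np.array(s['ee_pos'],float); r=R.from_euler('xyz',s['ee_rot'],degrees=True)
    g=R.from_euler('xyz',[180,0,head],degrees=True)
    rv=(r.inv()*g).as_rotvec(degrees=True)/n; d=(np.array(pos)-p)/n
    print('t',round(s['time_s'],2),'p',p.round(1),'rot',np.round(s['ee_rot'],2),'F',np.round(s['force'],1),'w',round(s['gripper_width'],1),'q',np.round(s['qpos'],0))
    print('turn/row',rv.round(2))
    for i in range(n):
        print(r.inv().apply(d).round(1).tolist(),end=' '); r=r*R.from_rotvec(rv,degrees=True)
    print()
E
python3 - <<'E'
from h import *
plan([350,-150,300],-37)
E
```

```text
t 0.15 p [ 149.3 -554.9  213.4] rot [-1.800e+02  7.000e-02 -7.494e+01] F [-0.2  0.6  0.2] w 91.5 q [-76.  18.  90.   0.  72.  -1.]
turn/row [-0.    0.01 -3.79]
[-33.9, -29.9, -8.6] [-31.8, -32.1, -8.6] [-29.7, -34.1, -8.6] [-27.3, -36.0, -8.6] [-24.9, -37.7, -8.6] [-22.3, -39.3, -8.6] [-19.7, -40.7, -8.7] [-16.9, -41.9, -8.7] [-14.1, -42.9, -8.7] [-11.3, -43.8, -8.7]
```

Call:
{"op": "servo_tool", "data": {
  "plan": [
    [[0, 0, -3.8], [-34, -30, -25], 60],
    [[0, 0, -3.8], [-32, -32, -25], 60],
    [[0, 0, -3.8], [-30, -34, -20], 60],
    [[0, 0, -3.8], [-27, -36, -10], 60],
    [[0, 0, -3.8], [-25, -38, -6], 60],
    [[0, 0, -3.8], [-22, -39, 0], 60],
    [[0, 0, -3.8], [-20, -41, 0], 60],
    [[0, 0, -3.8], [-17, -42, 0], 60],
    [[0, 0, -3.8], [-14, -43, 0], 60],
    [[0, 0, -3.8], [-11, -44, 0], 60]
  ]
}}

```text
time_s: 1.4
ee_pos: [351.1, -136.9, 301.0]
ee_rot: [-179.7, 0.1, -36.1]
force: [0.4, -0.1, -0.5]
gripper_width: 60.3
```

```bash
python3 - <<'E'
from h import *
plan([535,265,230],1.9)
E
```

```text
t 1.4 p [ 351.1 -136.9  301. ] rot [-1.7971e+02  1.2000e-01 -3.6100e+01] F [ 0.4 -0.1 -0.5] w 60.3 q [-23.  -3. 103.   0.  80.  13.]
turn/row [-0.03  0.   -3.8 ]
[-8.8, -43.3, 7.3] [-5.9, -43.8, 7.3] [-3.0, -44.1, 7.3] [-0.1, -44.2, 7.3] [2.9, -44.1, 7.2] [5.8, -43.8, 7.2] [8.7, -43.3, 7.2] [11.5, -42.7, 7.2] [14.3, -41.8, 7.1] [17.1, -40.8, 7.1]
```

Call:
{"op": "servo_tool", "data": {
  "plan": [
    [[0, 0, -3.8], [-9, -43, 7], 60],
    [[0, 0, -3.8], [-6, -44, 7], 60],
    [[0, 0, -3.8], [-3, -44, 7], 60],
    [[0, 0, -3.8], [0, -44, 7], 60],
    [[0, 0, -3.8], [3, -44, 7], 60],
    [[0, 0, -3.8], [6, -44, 7], 60],
    [[0, 0, -3.8], [9, -42, 7], 60],
    [[0, 0, -3.8], [11.5, -41, 7], 60],
    [[0, 0, -3.8], [14, -38, 7], 60],
    [[0, 0, -3.8], [17, -34, 7], 60]
  ]
}}

```text
time_s: 2.65
ee_pos: [532.7, 267.9, 229.5]
ee_rot: [-179.9, -0.1, 3.4]
force: [1.1, 0.1, 0.5]
gripper_width: 60.0
```

```bash
python3 - <<'E'
from h import *
save('wrist','w1.png'); plan([547,266,60],1.9)
E
```

```text
t 2.7 p [534.4 272.  227.8] rot [-1.7968e+02 -1.2000e-01  3.5700e+00] F [ 3.3  3.6 -0.3] w 60.0 q [26. 20. 85.  0. 75. 22.]
turn/row [-0.03 -0.01  0.17]
[1.2, 0.8, 16.8] [1.2, 0.8, 16.8] [1.2, 0.7, 16.8] [1.2, 0.7, 16.8] [1.2, 0.7, 16.8] [1.2, 0.7, 16.8] [1.2, 0.7, 16.8] [1.2, 0.7, 16.8] [1.2, 0.7, 16.8] [1.2, 0.7, 16.8]
```

View pics/w1.png

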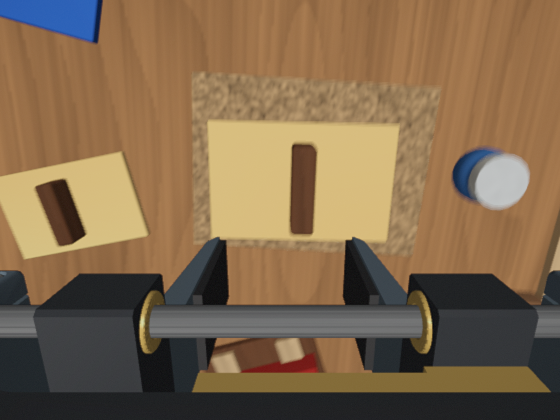

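The wrist view shows the large board on the cork: board corners (208,121), (398,125), (390,242), (210,240), handle top from (304,144) to (302,234).

```bash
python3 - <<'E'
from h import *
d=ld('w1.png')
def rep(n,l,z):
    P=ray(d,l,z);print(n,'mean',P.mean(0).round(1),[round(float(np.linalg.norm(P[i]-P[i-1])),1) for i in range(len(P))],[round(float(np.degrees(np.arctan2(*(P[i]-P[i-1])[1::-1]))),1) for i in range(len(P))])
rep('palm',[(208,121),(398,125),(390,242),(210,240)],18)
rep('rest',[(193,73),(438,87),(414,255),(193,250)],6)
# subpixel: handle top by dark mask
im=d['pixels'].astype(int); 
m=((im.sum(2)<230)).astype(np.uint8); m[:,:270]=0;m[:,335:]=0;m[:135]=0;m[240:]=0
n,l,s,c=cv2.connectedComponentsWithStats(m);i=1+s[1:,4].argmax();print(s[i],c[i])
r=cv2.minAreaRect(cv2.findContours((l==i).astype(np.uint8),0,1)[0][0]);b=cv2.boxPoints(r);print(b)
rep('handle60',b,60)
# yellow
m=((im[:,:,0]-im[:,:,2]>75)&(im[:,:,1]>160)).astype(np.uint8);m[:,:170]=0;m[300:]=0
n,l,s,c=cv2.connectedComponentsWithStats(m);i=1+s[1:,4].argmax()
h=cv2.convexHull(cv2.findContours((l==i).astype(np.uint8),0,1)[0][0]);q=cv2.approxPolyDP(h,8,True)[:,0];print(q.tolist());rep('palm',q,18)
E
```

```text
palm mean [550.  268.3  18. ] [131.1, 196.6, 129.5, 204.6] [91.0, 2.3, -85.5, -177.3]
rest mean [558.5 280.6   6. ] [196.0, 253.7, 188.5, 261.7] [89.3, 0.4, -88.4, -178.0]
[ 291  145   25   89 1981] [302.24078748 188.14184755]
[[289.79828 232.86661]
 [292.06305 144.54007]
 [315.4323  145.13928]
 [313.16754 233.46582]]
handle60 mean [548.9 271.5  60. ] [23.5, 87.7, 21.9, 87.8] [-178.1, 92.3, 2.0, -86.7]
[[208, 120], [398, 125], [386, 239], [211, 237]]
palm mean [549.  270.4  18. ] [128.4, 196.5, 125.9, 198.4] [91.5, 2.0, -87.7, -177.3]
```

Call:
{"op": "servo_tool", "data": {
  "plan": [
    [[0, 0, 0.3], [2, 1, 15], 60],
    [[0, 0, 0.3], [2, 1, 15], 60],
    [[0, 0, 0.3], [2, 0.5, 15], 60],
    [[0, 0, 0.3], [2, 0.5, 15], 60],
    [[0, 0, 0.2], [2, 0.5, 15], 60],
    [[0, 0, 0], [1.5, 0, 15], 60],
    [[0, 0, 0], [1.5, 0, 15], 60],
    [[0, 0, 0], [1.5, 0, 15], 60],
    [[0, 0, 0], [0, 0, 10], 60],
    [[0, 0, 0], [0, 0, 0], 60]
  ]
}}

```text
time_s: 3.95
ee_pos: [548.3, 266.7, 87.0]
ee_rot: [-179.8, 0.1, 1.9]
force: [0.5, 0.2, -0.4]
gripper_width: 59.9
```

```bash
python3 - <<'E'
from h import *
plan([549,269,25],2.0)
E
```

```text
t 3.95 p [548.3 266.7  87. ] rot [-1.7984e+02  1.4000e-01  1.9100e+00] F [ 0.5  0.2 -0.4] w 59.9 q [25. 27. 95.  0. 58. 23.]
turn/row [-0.02  0.01 -0.01]
[0.1, -0.2, 6.2] [0.1, -0.2, 6.2] [0.1, -0.2, 6.2] [0.1, -0.2, 6.2] [0.1, -0.2, 6.2] [0.1, -0.2, 6.2] [0.1, -0.2, 6.2] [0.1, -0.2, 6.2] [0.1, -0.2, 6.2] [0.1, -0.2, 6.2]
```

Call:
{"op": "servo_tool", "data": {
  "plan": [
    [[0, 0, 0], [0.1, -0.3, 10], 60],
    [[0, 0, 0], [0.1, -0.3, 10], 60],
    [[0, 0, 0], [0.1, -0.3, 10], 60],
    [[0, 0, 0], [0.1, -0.3, 10], 60],
    [[0, 0, 0], [0.1, -0.3, 8], 60],
    [[0, 0, 0], [0.1, -0.2, 6], 60],
    [[0, 0, 0], [0, 0, 5], 60],
    [[0, 0, 0], [0, 0, 2], 60],
    [[0, 0, 0], [0, 0, 0], 60],
    [[0, 0, 0], [0, 0, 0], 60]
  ]
}}

```text
time_s: 5.2
ee_pos: [549.8, 269.4, 23.0]
ee_rot: [-179.8, -0.0, 1.9]
force: [0.5, 0.2, 0.5]
gripper_width: 60.1
```

```bash
python3 - <<'E'
from h import *
save('wrist','w2.png');save('scene','s2.png')
a=cv2.imread('pics/s2.png');cv2.imwrite('pics/s2c.png',cv2.resize(a[130:250,230:400],None,fx=4,fy=4,interpolation=cv2.INTER_CUBIC))
plan([549,269,25],2.0,1)
E
```

```text
t 5.3 p [549.7 269.4  23.1] rot [-1.7976e+02 -2.0000e-02  1.9300e+00] F [-0.1 -0.   1.2] w 59.8 q [25. 31. 99.  0. 50. 23.]
turn/row [-0.24 -0.02 -0.07]
[-0.8, 0.3, -1.9]
```

View pics/w2.png

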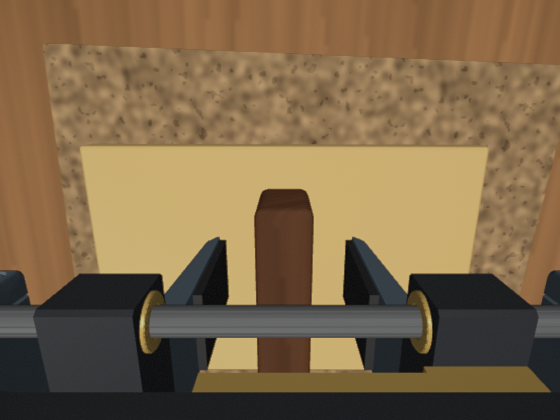

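View pics/s2c.png

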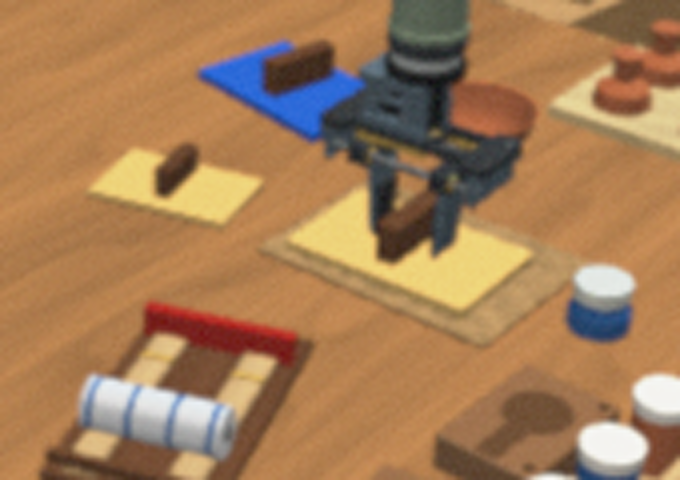

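The handle stands between the fingers at about (285,270) in the wrist view, and the scene crop shows the fingers straddling it. I'm closing.

Call:
{"op": "servo_tool", "data": {
  "plan": [
    [[0, 0, 0], [0, 0, 0], 10],
    [[0, 0, 0], [0, 0, 0], 10],
    [[0, 0, 0], [0, 0, 0], 10],
    [[0, 0, 0], [0, 0, 0], 10],
    [[0, 0, 0], [0, 0, 0], 10],
    [[0, 0, 0], [0, 0, 0], 10],
    [[0, 0, 0], [0, 0, -3], 10],
    [[0, 0, 0], [0, 0, -5], 10],
    [[0, 0, 0], [0, 0, -10], 10],
    [[0, 0, 0], [0, 0, -15], 10]
  ],
  "squeeze": 58
}}

```text
time_s: 6.55
ee_pos: [548.0, 268.5, 56.1]
ee_rot: [-179.9, 0.3, 1.9]
force: [0.0, 0.0, -2.0]
gripper_width: 23.7
```

```bash
python3 - <<'E'
from h import *
save('top','t3.png')
# bed-frame targets
a=np.radians(19.1);c=np.array([546,-62]);
for y in(-108,-60,0,57.5,115):print(y,c+y*np.array([-np.sin(a),np.cos(a)]))
plan([580,-165,130],-70.9,20)
E
```

```text
-108 [ 581.33953309 -164.05448251]
-60 [ 565.63307394 -118.69693473]
0 [546. -62.]
57.5 [527.18497081  -7.66543755]
115 [508.36994162  46.6691249 ]
t 6.6 p [549.5 269.2  58.6] rot [-1.7977e+02  1.0000e-02  1.9200e+00] F [ 0.5 -0.  -1.7] w 23.8 q [25. 29. 97.  0. 54. 23.]
turn/row [-0.01  0.01  3.64]
[0.8, 21.7, -3.7] [2.2, 21.6, -3.7] [3.5, 21.5, -3.6] [4.9, 21.2, -3.6] [6.2, 20.8, -3.6] [7.5, 20.4, -3.6] [8.8, 19.9, -3.6] [10.1, 19.3, -3.6] [11.3, 18.6, -3.6] [12.4, 17.8, -3.6] [13.5, 17.0, -3.6] [14.6, 16.1, -3.6] [15.6, 15.2, -3.6] [16.5, 14.1, -3.6] [17.4, 13.1, -3.6] [18.2, 11.9, -3.6] [18.9, 10.8, -3.6] [19.6, 9.5, -3.6] [20.1, 8.3, -3.6] [20.6, 7.0, -3.6]
```

Call:
{"op": "servo_tool", "data": {
  "plan": [
    [[0, 0, 3.6], [1, 20, -15], 10],
    [[0, 0, 3.6], [2, 21, -15], 10],
    [[0, 0, 3.6], [3.5, 21, -15], 10],
    [[0, 0, 3.6], [5, 21, -15], 10],
    [[0, 0, 3.6], [6, 21, -10], 10],
    [[0, 0, 3.6], [7.5, 20.5, -5], 10],
    [[0, 0, 3.6], [9, 20, 0], 10],
    [[0, 0, 3.6], [10, 19, 0], 10],
    [[0, 0, 3.6], [11, 18.5, 0], 10],
    [[0, 0, 3.6], [12, 18, 0], 10]
  ]
}}

```text
time_s: 7.85
ee_pos: [560.7, 36.3, 145.2]
ee_rot: [-179.6, -0.3, -36.8]
force: [-0.2, 1.7, -2.2]
gripper_width: 23.8
```

```bash
python3 - <<'E'
from h import *
plan([576.5,-150,120],-70.9,10)
E
```

```text
t 7.85 p [560.7  36.3 145.2] rot [-179.58   -0.26  -36.83] F [-0.2  1.7 -2.2] w 23.8 q [ 2. 20. 98.  0. 62. 39.]
turn/row [-0.05 -0.01  3.41]
[12.4, 14.0, 2.5] [13.2, 13.2, 2.5] [14.0, 12.4, 2.5] [14.7, 11.6, 2.5] [15.4, 10.7, 2.5] [16.0, 9.7, 2.5] [16.5, 8.8, 2.5] [17.0, 7.8, 2.5] [17.4, 6.7, 2.5] [17.8, 5.7, 2.5]
```

Call:
{"op": "servo_tool", "data": {
  "plan": [
    [[0, 0, 3.6], [12.5, 14, 2.5], 10],
    [[0, 0, 3.6], [14, 14, 2.5], 10],
    [[0, 0, 3.6], [15, 13, 2.5], 10],
    [[0, 0, 3.6], [16, 12, 2.5], 10],
    [[0, 0, 3.6], [17, 11, 2.5], 10],
    [[0, 0, 3.6], [17, 10, 2.5], 10],
    [[0, 0, 3.6], [18, 9, 2.5], 10],
    [[0, 0, 3.4], [18, 7, 2.5], 10],
    [[0, 0, 2.5], [15, 4.5, 2.5], 10],
    [[0, 0, 1], [7, 2, 1], 10]
  ]
}}

```text
time_s: 9.1
ee_pos: [573.1, -159.9, 122.7]
ee_rot: [-179.4, -0.0, -71.6]
force: [-0.1, -0.2, -3.9]
gripper_width: 23.6
```

```bash
python3 - <<'E'
from h import *
save('scene','s4.png');save('top','t4.png')
a=cv2.imread('pics/s4.png');cv2.imwrite('pics/s4c.png',cv2.resize(a[150:300,180:380],None,fx=4,fy=4,interpolation=cv2.INTER_CUBIC))
a=cv2.imread('pics/t4.png');cv2.imwrite('pics/t4c.png',cv2.resize(a[130:260,240:440],None,fx=4,fy=4,interpolation=cv2.INTER_CUBIC))
plan([576.5,-150,85],-70.9,10)
E
```

```text
t 9.2 p [ 573.1 -159.5  122.7] rot [-1.7941e+02 -1.0000e-02 -7.1550e+01] F [ 0.4  1.  -2.9] w 24.1 q [-17.  24.  95.   0.  61.  55.]
turn/row [-0.06 -0.   -0.06]
[-0.8, -0.6, 3.8] [-0.8, -0.6, 3.8] [-0.8, -0.6, 3.8] [-0.8, -0.6, 3.8] [-0.8, -0.6, 3.8] [-0.8, -0.6, 3.8] [-0.8, -0.6, 3.8] [-0.8, -0.6, 3.8] [-0.8, -0.6, 3.8] [-0.8, -0.6, 3.8]
```

View pics/s4c.png

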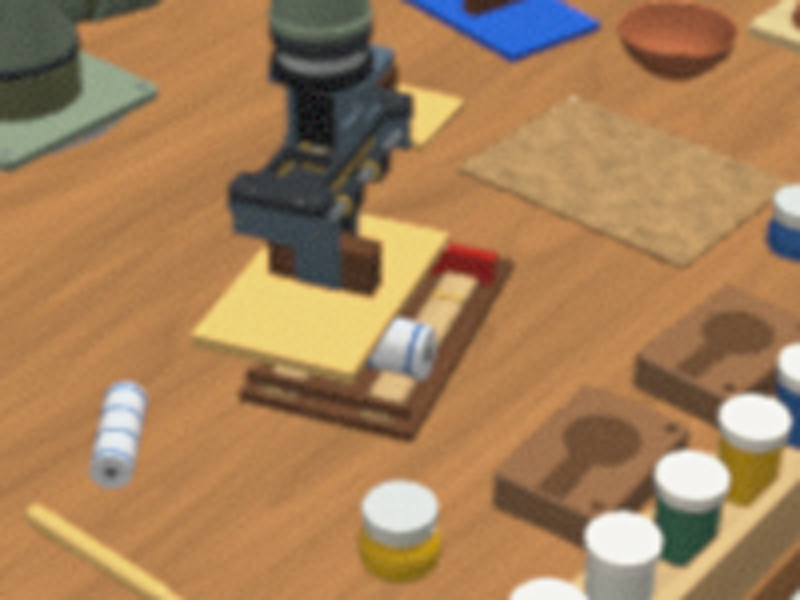

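View pics/t4c.png

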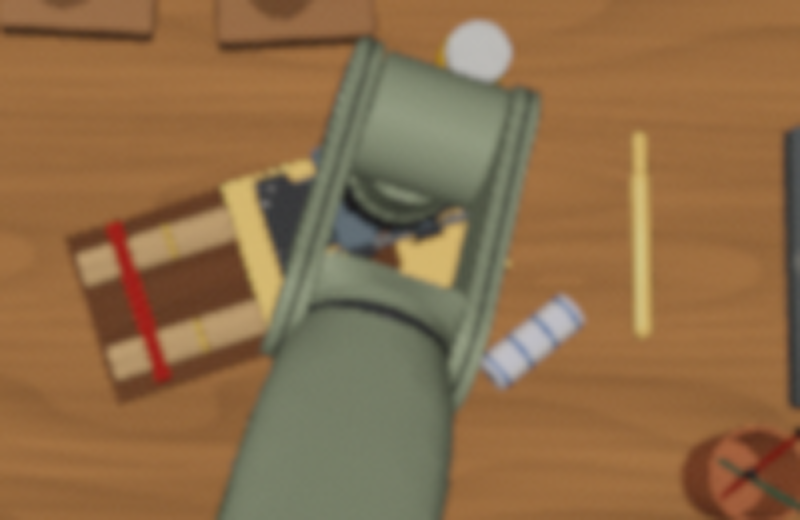

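Call:
{"op": "servo_tool", "data": {
  "plan": [
    [[-0.5, 0, 0], [-1, -1, 5], 10],
    [[0, 0, -0.3], [-1, -1, 5], 10],
    [[0, 0, -0.3], [-1, -1, 5], 10],
    [[0, 0, 0], [-1, -0.5, 5], 10],
    [[0, 0, 0], [-1, -0.5, 5], 10],
    [[0, 0, 0], [-1, 0, 5], 10],
    [[0, 0, 0], [-1, 0, 4], 10],
    [[0, 0, 0], [0, 0, 3], 10],
    [[0, 0, 0], [0, 0, 1], 10],
    [[0, 0, 0], [0, 0, 0], 10]
  ]
}}

```text
time_s: 10.45
ee_pos: [574.7, -148.7, 82.0]
ee_rot: [-180.0, 0.1, -70.7]
force: [0.5, 1.0, -2.8]
gripper_width: 23.4
```

```bash
python3 - <<'E'
from h import *
plan([576.5,-150,80],-70.9,10)
E
```

```text
t 10.45 p [ 574.7 -148.7   82. ] rot [-1.7997e+02  5.0000e-02 -7.0750e+01] F [ 0.5  1.  -2.8] w 23.4 q [-16.  26.  98.   0.  56.  55.]
turn/row [-0.    0.01  0.02]
[0.2, -0.1, 0.2] [0.2, -0.1, 0.2] [0.2, -0.1, 0.2] [0.2, -0.1, 0.2] [0.2, -0.1, 0.2] [0.2, -0.1, 0.2] [0.2, -0.1, 0.2] [0.2, -0.1, 0.2] [0.2, -0.1, 0.2] [0.2, -0.1, 0.2]
```

Call:
{"op": "servo_tool", "data": {
  "plan": [
    [[0, 0, 0], [0, 0, 0.5], 10],
    [[0, 0, 0], [0, 0, 0.5], 10],
    [[0, 0, 0], [0, 0, 0.5], 10],
    [[0, 0, 0], [0, 0, 0.5], 10],
    [[0, 0, 0], [0, 0, 0.4], 10],
    [[0, 0, 0], [0, 0, 0.4], 10],
    [[0, 0, 0], [0, 0, 0.3], 10],
    [[0, 0, 0], [0, 0, 0.3], 10],
    [[0, 0, 0], [0, 0, 0.3], 10],
    [[0, 0, 0], [0, 0, 0.3], 10]
  ]
}}

```text
time_s: 11.7
ee_pos: [575.2, -149.2, 79.5]
ee_rot: [-179.9, -0.0, -70.7]
force: [-0.9, -0.6, 1.6]
gripper_width: 23.9
```

Call:
{"op": "servo_tool", "data": {
  "plan": [
    [[0, 0, 0], [0, 0, 0.5], 10],
    [[0, 0, 0], [0, 0, 0.5], 10],
    [[0, 0, 0], [0, 0, 0.5], 10],
    [[0, 0, 0], [0, 0, 0.5], 10],
    [[0, 0, 0], [0, 0, 0.5], 10],
    [[0, 0, 0], [0, 0, 0.5], 10],
    [[0, 0, 0], [0, 0, 0.5], 10],
    [[0, 0, 0], [0, 0, 0.5], 10],
    [[0, 0, 0], [0, 0, 0.5], 10],
    [[0, 0, 0], [0, 0, 0.5], 10]
  ]
}}

```text
time_s: 12.95
ee_pos: [575.6, -150.3, 79.4]
ee_rot: [-179.8, -0.2, -70.7]
force: [-2.3, -0.2, 6.1]
gripper_width: 23.5
```

```bash
python3 - <<'E'
from h import *
plan([508.6,46.7,80],-70.9,10);print(env.state()['torque'])
E
```

```text
t 12.95 p [ 575.6 -150.3   79.4] rot [-179.76   -0.21  -70.75] F [-2.3 -0.2  6.1] w 23.5 q [-16.  26.  98.  -0.  55.  55.]
turn/row [-0.02 -0.02  0.02]
[-20.8, -0.2, -0.1] [-20.8, -0.2, -0.1] [-20.8, -0.2, -0.1] [-20.8, -0.2, -0.1] [-20.8, -0.2, -0.1] [-20.8, -0.1, -0.1] [-20.8, -0.1, -0.1] [-20.8, -0.1, -0.1] [-20.8, -0.1, -0.1] [-20.8, -0.1, -0.1] 
[0.10208716 0.54442941 0.09742533]
```

Call:
{"op": "servo_tool", "data": {
  "plan": [
    [[-0.1, -0.1, 0], [-2, 0, 0.3], 10],
    [[-0.1, -0.1, 0], [-3, 0, 0.35], 10],
    [[0, 0, 0], [-4, 0, 0.35], 10],
    [[0, 0, 0], [-4, 0, 0.35], 10],
    [[0, 0, 0], [-4, 0, 0.35], 10],
    [[0, 0, 0], [-4, 0, 0.35], 10],
    [[0, 0, 0], [-4, 0, 0.35], 10],
    [[0, 0, 0], [-4, 0, 0.35], 10],
    [[0, 0, 0], [-4, 0, 0.35], 10],
    [[0, 0, 0], [-4, 0, 0.35], 10]
  ]
}}

```text
time_s: 14.2
ee_pos: [563.2, -115.6, 79.4]
ee_rot: [-179.9, -0.3, -70.7]
force: [-3.9, -1.6, 5.3]
gripper_width: 23.8
```

```bash
cat >> h.py <<'E'
def bed(y,x=0,a=19.1,c=(546,-62)):
    a=np.radians(a);return np.array(c)+y*np.array([-np.sin(a),np.cos(a)])+x*np.array([np.cos(a),np.sin(a)])
def inbed(p,a=19.1,c=(546,-62)):
    a=np.radians(a);d=np.array(p[:2])-c;return np.array([d@[np.cos(a),np.sin(a)],d@[-np.sin(a),np.cos(a)]]).round(1)
def st():
    s=env.state();r=R.from_euler('xyz',s['ee_rot'],degrees=True);g=R.from_euler('xyz',[180,0,-70.9],degrees=True)
    print('bed xy',inbed(s['ee_pos']),'z',s['ee_pos'][2].round(2),'F',np.round(s['force'],1),'T',np.round(s['torque'],2),'fixrot',(r.inv()*g).as_rotvec(degrees=True).round(2),'w',round(s['gripper_width'],1),s['time_s'])
E
python3 - <<'E'
from h import *
st(); save('scene','s5.png');st()
a=cv2.imread('pics/s5.png');cv2.imwrite('pics/s5c.png',cv2.resize(a[150:300,180:380],None,fx=4,fy=4,interpolation=cv2.INTER_CUBIC))
E
```

```text
bed xy [ -1.3 -56.3] z 79.43 F [-3.9 -1.6  5.3] T [-0.1   0.39  0.01] fixrot [-0.12 -0.25  0.17] w 23.8 14.2
bed xy [ -1.3 -55.7] z 79.39 F [-3.2 -0.2  5.3] T [ 0.04  0.36 -0.05] fixrot [-0.12 -0.22  0.17] w 23.7 14.25
```

View pics/s5c.png

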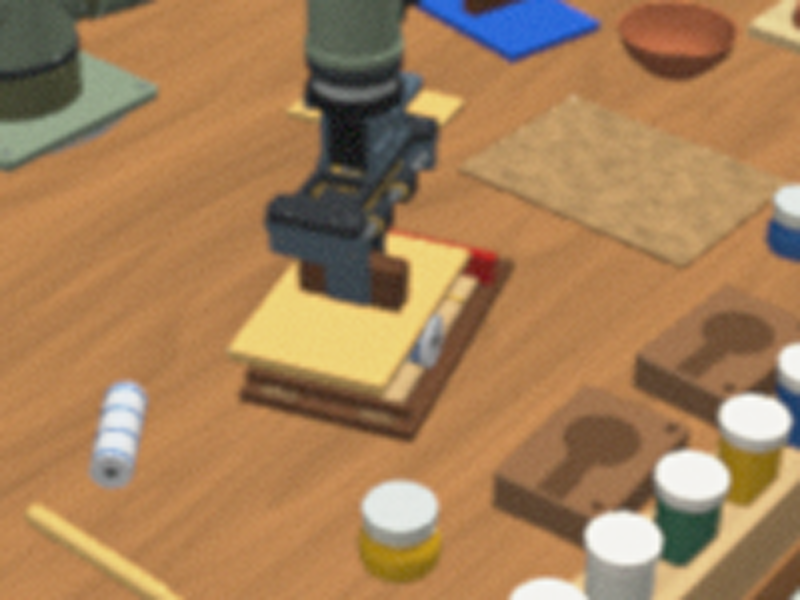

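Call:
{"op": "servo_tool", "data": {
  "plan": [
    [[-0.1, -0.2, 0.1], [-4, 0, 0.35], 10],
    [[0, 0, 0], [-4, 0, 0.35], 10],
    [[0, 0, 0], [-4, 0, 0.35], 10],
    [[0, 0, 0], [-4, 0, 0.35], 10],
    [[0, 0, 0], [-4, 0, 0.35], 10],
    [[0, 0, 0], [-4, 0, 0.35], 10],
    [[0, 0, 0], [-4, 0, 0.35], 10],
    [[0, 0, 0], [-4, 0, 0.35], 10],
    [[0, 0, 0], [-4, 0, 0.35], 10],
    [[0, 0, 0], [-4, 0, 0.35], 10]
  ]
}}

```text
time_s: 15.5
ee_pos: [549.5, -77.3, 79.3]
ee_rot: [-179.9, -0.3, -70.8]
force: [-3.6, -1.3, 5.2]
gripper_width: 23.9
```

```bash
python3 - <<'E'
from h import *
st()
E
```

```text
bed xy [ -1.7 -15.6] z 79.3 F [-3.6 -1.3  5.2] T [-0.29  0.37 -0.1 ] fixrot [-0.11 -0.34  0.11] w 23.9 15.5
```

Call:
{"op": "servo_tool", "data": {
  "plan": [
    [[0, -0.2, 0.1], [-4, 0, 0.3], 10],
    [[0, 0, 0], [-4, 0, 0.35], 10],
    [[0, 0, 0], [-4, 0, 0.35], 10],
    [[0, 0, 0], [-4, 0, 0.35], 10],
    [[0, 0, 0], [-3, 0, 0.35], 10],
    [[0, 0, 0], [-2, 0, 0.35], 10],
    [[0, 0, 0], [-1, 0, 0.35], 10],
    [[0, 0, 0], [0, 0, 0.3], 10],
    [[0, 0, 0], [0, 0, 0.1], 10],
    [[0, 0, 0], [0, 0, -0.2], 10]
  ]
}}

```text
time_s: 16.75
ee_pos: [541.9, -56.2, 79.2]
ee_rot: [-179.8, -0.4, -70.8]
force: [-2.3, -0.8, 2.1]
gripper_width: 23.9
```

```bash
python3 - <<'E'
from h import *
st()
E
```

```text
bed xy [-2.   6.8] z 79.22 F [-2.3 -0.8  2.1] T [-0.23  0.11 -0.06] fixrot [-0.18 -0.43  0.09] w 23.9 16.75
```

Call:
{"op": "servo_tool", "data": {
  "plan": [
    [[0, 0, 0], [0, 0, -0.5], 10],
    [[0, 0, 0], [0, 0, -1], 10],
    [[0, 0, 0], [0, 0, -2], 10],
    [[-0.1, -0.2, 0], [0, 0, -6], 10],
    [[-0.1, -0.2, 0.1], [5, 0, -8], 10],
    [[0, 0, 0], [8, -1, -8], 10],
    [[0, 0, 0], [12, 0, -8], 10],
    [[0, 0, 0], [14, 0, -8], 10],
    [[0, 0, 0], [14, 0, -8], 10],
    [[0, 0, 0], [14, 0, -5], 10]
  ]
}}

```text
time_s: 18.0
ee_pos: [566.3, -123.1, 135.6]
ee_rot: [179.9, 0.0, -70.9]
force: [0.4, 0.7, -2.9]
gripper_width: 23.3
```

```bash
python3 - <<'E'
from h import *
st();d=save('scene','s6.png');save('top','t6.png');save('wrist','w6.png')
a=cv2.imread('pics/s6.png');cv2.imwrite('pics/s6c.png',cv2.resize(a[150:300,180:380],None,fx=4,fy=4,interpolation=cv2.INTER_CUBIC))
a=cv2.imread('pics/t6.png');cv2.imwrite('pics/t6c.png',cv2.resize(a[130:260,240:440],None,fx=4,fy=4,interpolation=cv2.INTER_CUBIC))
E
```

```text
bed xy [ -0.8 -64.4] z 135.58 F [ 0.4  0.7 -2.9] T [ 0.03 -0.03  0.04] fixrot [0.06 0.04 0.  ] w 23.3 18.0
```

View pics/s6c.png

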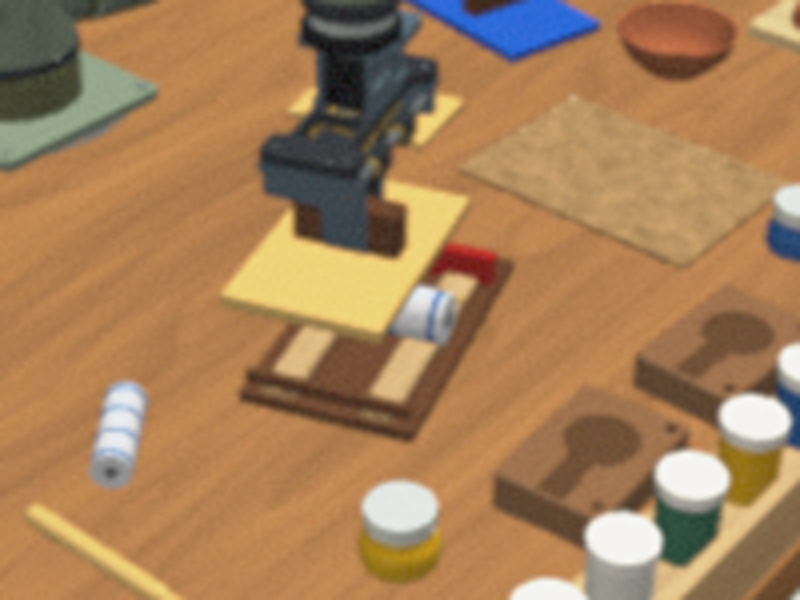

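View pics/t6c.png

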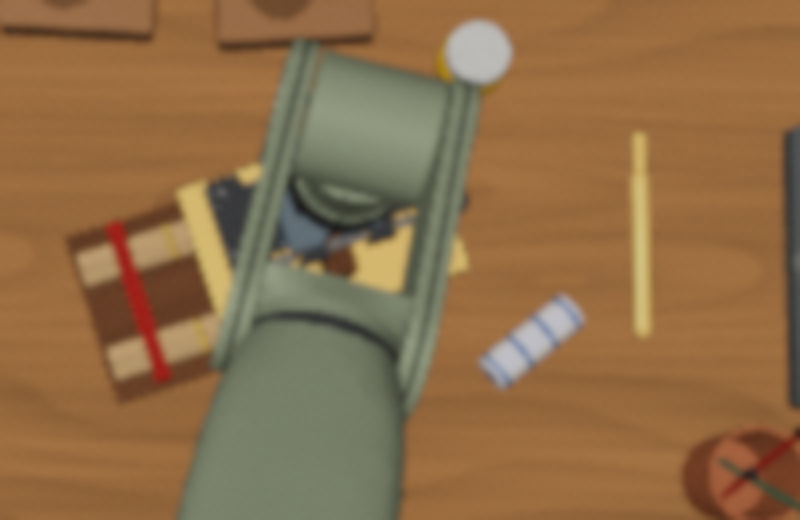

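View pics/w6.png

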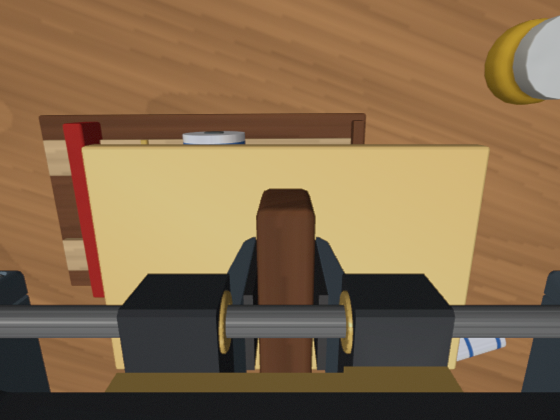

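```bash
python3 - <<'E'
from h import *
d=ld('w6.png')
for uv in [(182,138),(245,138),(213.5,138)]:
    P=ray(d,[uv],40);print(inbed(P[0]))
for uv in [(67,124),(102,124),(144,143)]: print(uv,[inbed(ray(d,[uv],z)[0]) for z in (21,42)])
d=ld('s6.png')
P=ray(d,[(180+443/4,150+318/4)],40);print('scene end',inbed(P[0]))
# bed +x side edges check at scene: stop
E
```

```text
[57.2 11. ]
[ 57.1 -35. ]
[ 57.2 -12. ]
(67, 124) [array([ 66.2, 104.4]), array([67.2, 92.1])]
(102, 124) [array([66.2, 77.4]), array([67.2, 67. ])]
(144, 143) [array([51.7, 46.5]), array([53.8, 38.4])]
scene end [ 59.7 -12.3]
```

Call:
{"op": "servo_tool", "data": {
  "plan": [
    [[0, 0, 0], [0, 0, 6], 10],
    [[0, 0, 0], [0, 0, 8], 10],
    [[0, 0, 0], [0, 0, 8], 10],
    [[0, 0, 0], [0, 0, 8], 10],
    [[0, 0, 0], [0, 0, 8], 10],
    [[0, 0, 0], [0, 0, 7], 10],
    [[0, 0, 0], [0, 0, 5], 10],
    [[0, 0, 0], [0, 0, 2], 10],
    [[0, 0, 0], [0, 0, 0.5], 10],
    [[0, 0, 0], [0, 0, 0], 10]
  ]
}}

```text
time_s: 19.4
ee_pos: [564.7, -121.2, 79.7]
ee_rot: [179.8, 0.2, -70.8]
force: [0.4, 0.5, -3.1]
gripper_width: 23.7
```

```bash
python3 - <<'E'
from h import *
st()
E
```

```text
bed xy [ -1.7 -62.1] z 79.72 F [ 0.4  0.5 -3.1] T [0.02 0.01 0.02] fixrot [0.17 0.16 0.05] w 23.7 19.4
```

Call:
{"op": "servo_tool", "data": {
  "plan": [
    [[0.1, 0.1, 0], [0, 0, 0.4], 10],
    [[0, 0, 0], [0, 0, 0.4], 10],
    [[0, 0, 0], [0, 0, 0.4], 10],
    [[0, 0, 0], [0, 0, 0.4], 10],
    [[0, 0, 0], [-2, 0, 0.4], 10],
    [[0, 0, 0], [-4, 0, 0.4], 10],
    [[0, 0, 0], [-4, 0, 0.4], 10],
    [[0, 0, 0], [-4, 0, 0.4], 10],
    [[0, 0, 0], [-4, 0, 0.4], 10],
    [[0, 0, 0], [-4, 0, 0.4], 10]
  ]
}}

```text
time_s: 20.65
ee_pos: [557.6, -101.0, 79.5]
ee_rot: [-180.0, -0.1, -70.8]
force: [-2.8, -0.9, 5.6]
gripper_width: 23.8
```

```bash
python3 - <<'E'
from h import *
st()
E
```

```text
bed xy [ -1.8 -40.7] z 79.46 F [-2.8 -0.9  5.6] T [0.2  0.37 0.07] fixrot [-0.05 -0.14  0.08] w 23.8 20.65
```

Call:
{"op": "servo_tool", "data": {
  "plan": [
    [[0, -0.1, 0], [-4, 0, 0.4], 10],
    [[0, 0, 0], [-4, 0, 0.4], 10],
    [[0, 0, 0], [-4, 0, 0.4], 10],
    [[0, 0, 0], [-4, 0, 0.4], 10],
    [[0, 0, 0], [-4, 0, 0.4], 10],
    [[0, 0, 0], [-4, 0, 0.4], 10],
    [[0, 0, 0], [-4, 0, 0.4], 10],
    [[0, 0, 0], [-4, 0, 0.4], 10],
    [[0, 0, 0], [-4, 0, 0.4], 10],
    [[0, 0, 0], [-4, 0, 0.4], 10]
  ]
}}

```text
time_s: 21.9
ee_pos: [544.1, -63.4, 79.4]
ee_rot: [-179.9, -0.3, -70.8]
force: [-3.3, -1.4, 5.0]
gripper_width: 24.1
```

```bash
python3 - <<'E'
from h import *
st()
E
```

```text
bed xy [-2.3 -0.7] z 79.45 F [-3.3 -1.4  5. ] T [-0.08  0.4   0.03] fixrot [-0.15 -0.33  0.07] w 24.1 21.9
```

Call:
{"op": "servo_tool", "data": {
  "plan": [
    [[-0.1, -0.2, 0], [-3, 0, 0.4], 10],
    [[0, 0, 0], [-3, 0, 0.4], 10],
    [[0, 0, 0], [-3, 0, 0.4], 10],
    [[0, 0, 0], [-3, 0, 0.4], 10],
    [[0, 0, 0], [-3, 0, 0.45], 10],
    [[0, 0, 0], [-2, 0, 0.45], 10],
    [[0, 0, 0], [-2, 0, 0.5], 10],
    [[0, 0, 0], [-2, 0, 0.5], 10],
    [[0, 0, 0], [-2, 0, 0.5], 10],
    [[0, 0, 0], [-2, 0, 0.5], 10]
  ]
}}

```text
time_s: 23.15
ee_pos: [535.8, -40.5, 79.4]
ee_rot: [-179.8, -0.5, -70.8]
force: [-2.5, -1.4, 5.2]
gripper_width: 23.6
```

```bash
python3 - <<'E'
from h import *
st()
E
```

```text
bed xy [-2.6 23.6] z 79.4 F [-2.5 -1.4  5.2] T [-0.17  0.41 -0.1 ] fixrot [-0.18 -0.49  0.06] w 23.6 23.15
```

Call:
{"op": "servo_tool", "data": {
  "plan": [
    [[-0.1, -0.2, 0], [-1.5, 0, 0.6], 10],
    [[0, -0.1, 0], [-1.5, 0, 0.65], 10],
    [[0, 0, 0], [-1.5, 0, 0.65], 10],
    [[0, 0, 0], [-1.5, 0, 0.65], 10],
    [[0, 0, 0], [-1.5, 0, 0.65], 10],
    [[0, 0, 0], [-1.5, 0, 0.6], 10],
    [[0, 0, 0], [-1.5, 0, 0.6], 10],
    [[0, 0, 0], [-1.5, 0, 0.6], 10],
    [[0, 0, 0], [-1.5, 0, 0.6], 10],
    [[0, 0, 0], [-1.5, 0, 0.6], 10]
  ]
}}

```text
time_s: 24.4
ee_pos: [531.9, -29.6, 79.4]
ee_rot: [-179.7, -0.8, -70.8]
force: [-2.7, -4.6, 7.0]
gripper_width: 23.6
```

```bash
python3 - <<'E'
from h import *
st()
E
```

```text
bed xy [-2.7 35.2] z 79.41 F [-2.7 -4.6  7. ] T [-0.87  0.25 -0.21] fixrot [-0.26 -0.83  0.11] w 23.6 24.4
```

Call:
{"op": "servo_tool", "data": {
  "plan": [
    [[-0.1, -0.3, 0], [-2, 0, 0.6], 10],
    [[0, -0.2, 0], [-2, 0, 0.6], 10],
    [[0, -0.1, 0], [-2, 0, 0.6], 10],
    [[0, -0.1, 0], [-2, 0, 0.6], 10],
    [[0, -0.1, 0], [-2, 0, 0.6], 10],
    [[0, -0.1, 0], [-2, 0, 0.6], 10],
    [[0, -0.1, 0], [-2, 0, 0.6], 10],
    [[0, -0.1, 0], [-2, 0, 0.6], 10],
    [[0, -0.1, 0], [-2, 0, 0.6], 10],
    [[0, -0.1, 0], [-2, 0, 0.6], 10]
  ]
}}

```text
time_s: 25.65
ee_pos: [529.2, -22.1, 80.9]
ee_rot: [-179.6, -1.1, -70.6]
force: [-2.6, -3.5, 7.9]
gripper_width: 23.9
```

```bash
python3 - <<'E'
from h import *
st()
E
```

```text
bed xy [-2.9 43.2] z 80.87 F [-2.6 -3.5  7.9] T [-0.85  0.52 -0.13] fixrot [-0.43 -1.06  0.27] w 23.9 25.65
```

Call:
{"op": "servo_tool", "data": {
  "plan": [
    [[-0.1, -0.3, 0.1], [-2, 0, 0.6], 10],
    [[-0.1, -0.2, 0], [-2, 0, 0.6], 10],
    [[0, -0.2, 0], [-2, 0, 0.6], 10],
    [[0, -0.2, 0], [-2, 0, 0.6], 10],
    [[0, -0.2, 0], [-2, 0, 0.6], 10],
    [[0, -0.2, 0], [-2, 0, 0.6], 10],
    [[0, -0.2, 0], [-2, 0, 0.6], 10],
    [[0, -0.2, 0], [-2, 0, 0.6], 10],
    [[0, -0.2, 0], [-2, 0, 0.6], 10],
    [[0, -0.2, 0], [-2, 0, 0.6], 10]
  ]
}}

```text
time_s: 26.9
ee_pos: [524.9, -10.0, 82.2]
ee_rot: [-179.6, 0.0, -70.6]
force: [-2.2, -1.9, 7.1]
gripper_width: 24.0
```

```bash
python3 - <<'E'
from h import *
st()
E
```

```text
bed xy [-2.9 56. ] z 82.24 F [-2.2 -1.9  7.1] T [-0.53  0.66 -0.18] fixrot [-0.41  0.05  0.29] w 24.0 26.9
```

Call:
{"op": "servo_tool", "data": {
  "plan": [
    [[-0.1, 0, 0.1], [-2, 0, 0.5], 10],
    [[-0.1, 0, 0.1], [-2, 0, 0.5], 10],
    [[0, 0, 0], [-2, 0, 0.5], 10],
    [[0, 0, 0], [-2, 0, 0.5], 10],
    [[0, 0, 0], [-2, 0, 0.5], 10],
    [[0, 0, 0], [-2, 0, 0.5], 10],
    [[0, 0, 0], [-2, 0, 0.5], 10],
    [[0, 0, 0], [-2, 0, 0.5], 10],
    [[0, 0, 0], [-2, 0, 0.5], 10],
    [[0, 0, 0], [-2, 0, 0.5], 10]
  ]
}}

```text
time_s: 28.15
ee_pos: [517.8, 10.2, 80.4]
ee_rot: [-179.8, -0.1, -70.7]
force: [-2.0, 1.5, 5.3]
gripper_width: 23.8
```

```bash
python3 - <<'E'
from h import *
st()
E
```

```text
bed xy [-3.  77.4] z 80.45 F [-2.   1.5  5.3] T [ 0.06  0.59 -0.04] fixrot [-0.23 -0.09  0.15] w 23.8 28.15
```

Over the crest and coming down.

Call:
{"op": "servo_tool", "data": {
  "plan": [
    [[-0.1, -0.1, 0.1], [-1.5, 0, 0.45], 10],
    [[0, 0, 0], [-1.5, 0, 0.45], 10],
    [[0, 0, 0], [-1.5, 0, 0.45], 10],
    [[0, 0, 0], [-1.5, 0, 0.45], 10],
    [[0, 0, 0], [-1.5, 0, 0.45], 10],
    [[0, 0, 0], [-1.5, 0, 0.45], 10],
    [[0, 0, 0], [-1, 0, 0.45], 10],
    [[0, 0, 0], [-1, 0, 0.45], 10],
    [[0, 0, 0], [-0.5, 0, 0.4], 10],
    [[0, 0, 0], [0, 0, 0.4], 10]
  ]
}}

```text
time_s: 29.4
ee_pos: [515.6, 16.2, 79.0]
ee_rot: [-179.8, -0.7, -70.8]
force: [-2.9, -0.7, 6.3]
gripper_width: 23.7
```

```bash
python3 - <<'E'
from h import *
st()
E
```

```text
bed xy [-3.1 83.8] z 79.0 F [-2.9 -0.7  6.3] T [-0.39  0.46 -0.15] fixrot [-0.24 -0.69  0.11] w 23.7 29.4
```

Call:
{"op": "servo_tool", "data": {
  "plan": [
    [[0, 0, 0], [0, 0, 0.1], 10],
    [[0, 0, 0], [0, 0, -0.3], 10],
    [[0, 0, 0], [0, 0, -1], 10],
    [[0, 0, 0], [0, 0, -3], 10],
    [[-0.1, -0.2, 0], [0, 0, -6], 10],
    [[-0.1, -0.2, 0], [0, 0, -9], 10],
    [[0, -0.1, 0], [0, 0, -12], 10],
    [[0, 0, 0], [0, 0, -12], 10],
    [[0, 0, 0], [0, 0, -12], 10],
    [[0, 0, 0], [0, 0, -6], 10]
  ]
}}

```text
time_s: 30.65
ee_pos: [515.9, 16.2, 142.9]
ee_rot: [-179.9, -0.2, -70.8]
force: [-0.1, 0.8, -3.1]
gripper_width: 23.6
```

```bash
python3 - <<'E'
from h import *
st();plan([557,278,140],2,20)
E
```

```text
bed xy [-2.9 83.7] z 142.88 F [-0.1  0.8 -3.1] T [-0.11  0.01  0.02] fixrot [-0.05 -0.19  0.11] w 23.6 30.65
t 30.65 p [515.9  16.2 142.9] rot [-179.95   -0.19  -70.79] F [-0.1  0.8 -3.1] w 23.6 q [  1.  16. 104.  -0.  60.  72.]
turn/row [ 0.   -0.01 -3.64]
[-11.7, -6.2, 0.1] [-11.3, -7.0, 0.1] [-10.8, -7.7, 0.1] [-10.3, -8.3, 0.1] [-9.7, -9.0, 0.1] [-9.2, -9.6, 0.1] [-8.5, -10.1, 0.1] [-7.9, -10.7, 0.1] [-7.2, -11.1, 0.1] [-6.4, -11.6, 0.1] [-5.7, -12.0, 0.1] [-4.9, -12.3, 0.1] [-4.1, -12.6, 0.1] [-3.3, -12.8, 0.1] [-2.5, -13.0, 0.1] [-1.7, -13.1, 0.1] [-0.8, -13.2, 0.1] [0.0, -13.3, 0.1] [0.8, -13.2, 0.1] [1.7, -13.1, 0.1]
```

Call:
{"op": "servo_tool", "data": {
  "plan": [
    [[0, 0, -3.6], [-12, -6, 0], 10],
    [[0, 0, -3.6], [-11.5, -7, 0], 10],
    [[0, 0, -3.6], [-11, -8, 0], 10],
    [[0, 0, -3.6], [-10, -8.5, 0], 10],
    [[0, 0, -3.6], [-10, -9, 0], 10],
    [[0, 0, -3.6], [-9, -9.5, 0], 10],
    [[0, 0, -3.6], [-8.5, -10, 0], 10],
    [[0, 0, -3.6], [-8, -10.5, 0], 10],
    [[0, 0, -3.6], [-7, -11, 0], 10],
    [[0, 0, -3.6], [-6.5, -11.5, 0], 10]
  ]
}}

```text
time_s: 31.9
ee_pos: [531.3, 159.2, 138.6]
ee_rot: [179.7, 0.3, -32.3]
force: [-0.1, 0.0, -2.8]
gripper_width: 23.9
```

```bash
python3 - <<'E'
from h import *
save('scene','s7.png');save('top','t7.png')
a=cv2.imread('pics/s7.png');cv2.imwrite('pics/s7c.png',cv2.resize(a[150:300,180:380],None,fx=4,fy=4,interpolation=cv2.INTER_CUBIC))
a=cv2.imread('pics/t7.png');cv2.imwrite('pics/t7c.png',cv2.resize(a[130:260,160:360],None,fx=4,fy=4,interpolation=cv2.INTER_CUBIC))
plan([557,278,120],2,10)
E
```

```text
t 32.0 p [531.4 159.7 138.5] rot [179.77   0.31 -32.37] F [-0.8 -0.3 -2.7] w 23.9 q [15. 20. 99.  0. 62. 48.]
turn/row [ 0.01  0.04 -3.44]
[-4.2, -11.4, 1.8] [-3.5, -11.6, 1.8] [-2.8, -11.8, 1.8] [-2.1, -11.9, 1.8] [-1.3, -12.0, 1.8] [-0.6, -12.1, 1.8] [0.1, -12.1, 1.8] [0.8, -12.1, 1.8] [1.5, -12.0, 1.8] [2.3, -11.9, 1.8]
```

View pics/s7c.png

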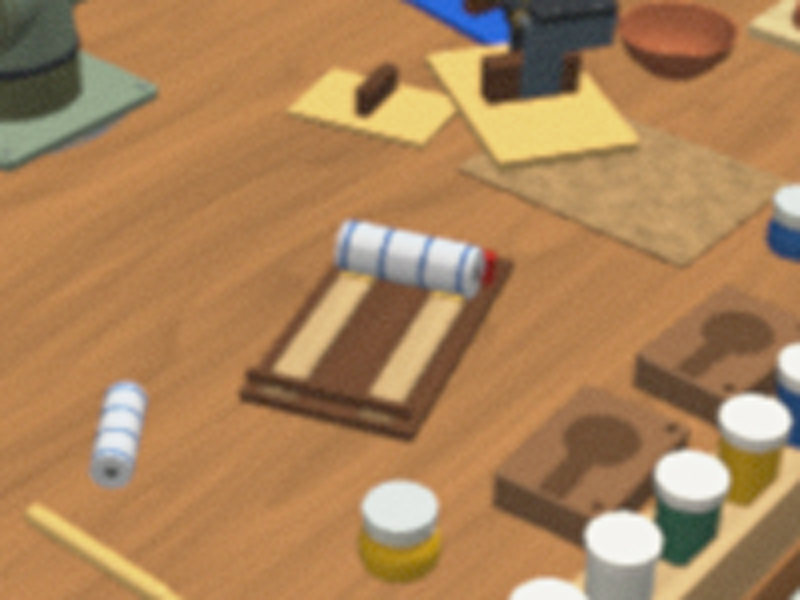

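View pics/t7c.png

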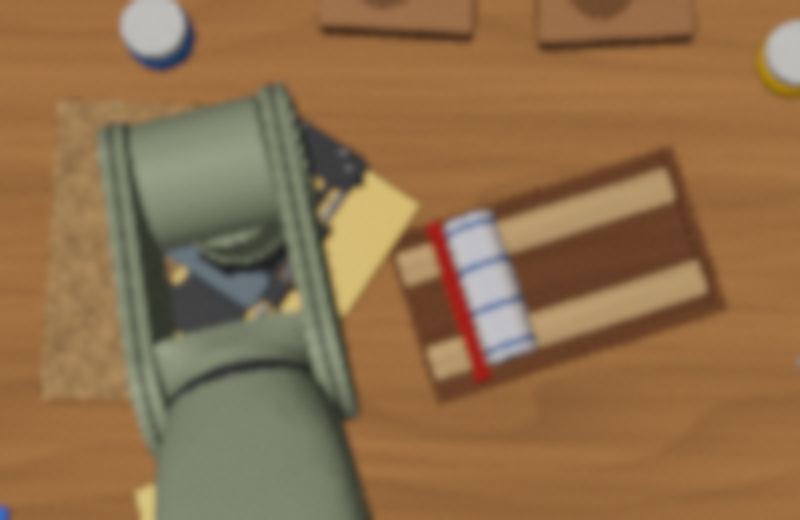

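The roller lies against the red stop and parallel to it. It shows in the top crop at corners (445,220), (490,210), (535,345), (487,360). Next I check it numerically and carry the board on to the rest.

```bash
python3 - <<'E'
from h import *
d=ld('t7.png')
c=lambda l:np.array(l)/4+[160-.4,130-.4]
P=ray(d,c([(445,220),(490,210),(535,345),(487,360)]),43);print('roller',inbed(P.mean(0)),[np.degrees(np.arctan2(*(P[i]-P[j])[1::-1])).round(1) for i,j in((0,3),(1,2))])
for z in (0,12):
  P=ray(d,c([(668,150),(724,303),(440,400)]),z);print('bed corners',[inbed(p).tolist() for p in P])
E
```

```text
roller [ 4.2 58.8] [np.float64(17.9), np.float64(19.5)]
bed corners [[73.6, -126.4], [-68.0, -129.5], [-73.0, 127.7]]
bed corners [[71.5, -124.5], [-68.9, -127.5], [-73.9, 127.7]]
```

Call:
{"op": "servo_tool", "data": {
  "plan": [
    [[0, 0, -3.4], [-4, -11.5, 2], 10],
    [[0, 0, -3.4], [-3.5, -12, 2], 10],
    [[0, 0, -3.4], [-3, -12, 2], 10],
    [[0, 0, -3.4], [-2, -12, 2], 10],
    [[0, 0, -3.4], [-1.5, -12, 2], 10],
    [[0, 0, -3.4], [-0.5, -12, 2], 10],
    [[0, 0, -3.4], [0, -12, 2], 10],
    [[0, 0, -3.4], [1, -12, 2], 10],
    [[0, 0, -3.4], [1.5, -10, 2], 10],
    [[0, 0, -2], [2, -6, 0], 10]
  ]
}}

```text
time_s: 33.25
ee_pos: [552.7, 272.3, 115.1]
ee_rot: [179.7, 0.9, 1.4]
force: [-0.6, 1.1, -2.0]
gripper_width: 23.9
```

```bash
python3 - <<'E'
from h import *
plan([557,278,25],2,10)
E
```

```text
t 33.25 p [552.7 272.3 115.1] rot [179.65   0.93   1.37] F [-0.6  1.1 -2. ] w 23.9 q [25. 27. 91.  0. 63. 24.]
turn/row [ 0.03  0.09 -0.06]
[0.6, -0.6, 9.0] [0.6, -0.6, 9.0] [0.6, -0.6, 9.0] [0.5, -0.6, 9.0] [0.5, -0.6, 9.0] [0.5, -0.6, 9.0] [0.5, -0.6, 9.0] [0.5, -0.6, 9.0] [0.5, -0.6, 9.0] [0.5, -0.6, 9.0]
```

Call:
{"op": "servo_tool", "data": {
  "plan": [
    [[0.1, 0.3, -0.3], [0.5, -0.6, 11], 10],
    [[0.1, 0.3, -0.2], [0.5, -0.6, 11], 10],
    [[0.1, 0.2, 0], [0.5, -0.6, 11], 10],
    [[0, 0.1, 0], [0.5, -0.6, 11], 10],
    [[0, 0, 0], [0.5, -0.6, 11], 10],
    [[0, 0, 0], [0.5, -0.5, 11], 10],
    [[0, 0, 0], [0.5, -0.5, 9], 10],
    [[0, 0, 0], [0, 0, 6], 10],
    [[0, 0, 0], [0, 0, 2], 10],
    [[0, 0, 0], [0, 0, 0], 10]
  ]
}}

```text
time_s: 34.5
ee_pos: [555.3, 275.2, 25.1]
ee_rot: [179.9, 0.1, 1.8]
force: [0.9, -0.2, -2.9]
gripper_width: 23.5
```

```bash
python3 - <<'E'
from h import *
plan([557,278,24],2,1)
save('wrist','w8.png')
E
```

```text
t 34.5 p [555.3 275.2  25.1] rot [1.7989e+02 1.0000e-01 1.8000e+00] F [ 0.9 -0.2 -2.9] w 23.5 q [25. 32. 97. -0. 51. 24.]
turn/row [ 0.11  0.1  -0.2 ]
[1.8, -2.7, 1.1]
```

View pics/w8.png

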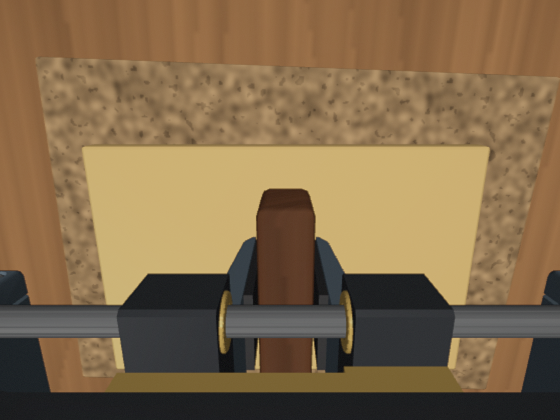

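The board sits over the rest, left to right from (85,147) to (488,147), with cork showing on every side. I touch down gently.

Call:
{"op": "servo_tool", "data": {
  "plan": [
    [[0, 0, 0], [0, 0, 0.6], 10],
    [[0, 0, 0], [0, 0, 0.6], 10],
    [[0, 0, 0], [0, 0, 0.5], 10],
    [[0, 0, 0], [0, 0, 0.5], 10],
    [[0, 0, 0], [0, 0, 0.4], 10],
    [[0, 0, 0], [0, 0, 0.3], 10],
    [[0, 0, 0], [0, 0, 0.3], 10],
    [[0, 0, 0], [0, 0, 0.3], 10],
    [[0, 0, 0], [0, 0, 0.2], 10],
    [[0, 0, 0], [0, 0, 0.2], 10]
  ]
}}

```text
time_s: 35.8
ee_pos: [555.9, 275.5, 23.7]
ee_rot: [180.0, -0.0, 1.8]
force: [-2.0, -1.1, 2.1]
gripper_width: 23.8
```

Contact is at 23.7 mm with about 5 N, so the board is down. Opening.

Call:
{"op": "servo_tool", "data": {
  "plan": [
    [[0, 0, 0], [0, 0, 0], 40],
    [[0, 0, 0], [0, 0, 0], 60],
    [[0, 0, 0], [0, 0, 0], 60],
    [[0, 0, 0], [0, 0, 0], 60],
    [[0, 0, 0], [0, 0, 0], 60],
    [[0, 0, 0], [0, 0, -3], 60],
    [[0, 0, 0], [0, 0, -6], 60],
    [[0, 0, 0], [0, 0, -10], 60],
    [[0, 0, 0], [0, 0, -20], 60],
    [[0, 0, 0], [0, 0, -20], 60]
  ]
}}

```text
time_s: 37.05
ee_pos: [556.3, 275.7, 84.9]
ee_rot: [180.0, -0.1, 1.8]
force: [-1.0, 0.1, 0.3]
gripper_width: 60.4
```

Call:
{"op": "servo_tool", "data": {
  "plan": [
    [[0, 0, 0], [0, 0, -20], 60],
    [[0, 0, 0], [0, 0, -20], 60],
    [[0, 0, 0], [-10, 0, -20], 60],
    [[0, 0, 0], [-20, 0, -20], 60],
    [[0, 0, 0], [-20, 0, -20], 60],
    [[0, 0, 0], [-20, 0, -20], 60],
    [[0, 0, 0], [-20, 0, -20], 60],
    [[0, 0, 0], [-20, 0, 0], 60],
    [[0, 0, 0], [0, 0, 0], 60],
    [[0, 0, 0], [0, 0, 0], 60]
  ]
}}

```text
time_s: 38.3
ee_pos: [439.7, 272.0, 238.5]
ee_rot: [-179.8, -0.6, 1.8]
force: [-0.8, 0.2, 0.2]
gripper_width: 60.1
```

```bash
python3 - <<'E'
from h import *
st();d=save('scene','s9.png');save('wrist','w9.png');d=save('top','t9.png')
a=cv2.imread('pics/s9.png');cv2.imwrite('pics/s9c.png',cv2.resize(a[130:280,200:400],None,fx=4,fy=4,interpolation=cv2.INTER_CUBIC))
a=cv2.imread('pics/t9.png');cv2.imwrite('pics/t9c.png',cv2.resize(a[130:260,160:360],None,fx=4,fy=4,interpolation=cv2.INTER_CUBIC))
E
```

```text
bed xy [  8.8 350.4] z 238.54 F [-0.8  0.2  0.2] T [-0.06 -0.11  0.03] fixrot [-0.57 -0.33 72.73] w 60.1 38.3
```

View pics/s9c.png

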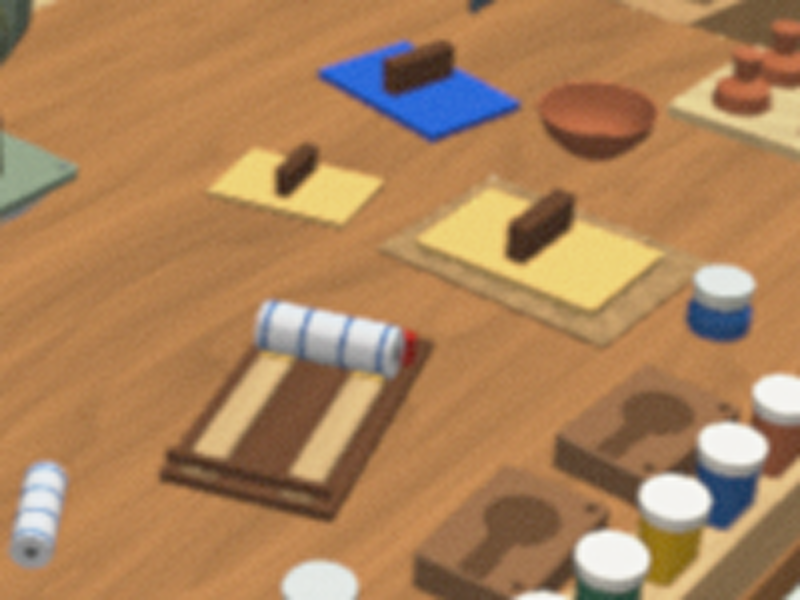

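View pics/w9.png

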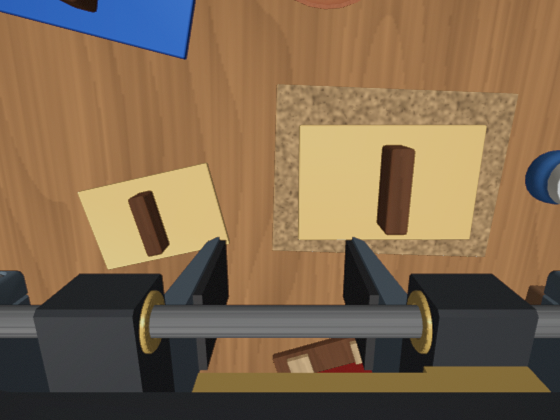

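View pics/t9c.png

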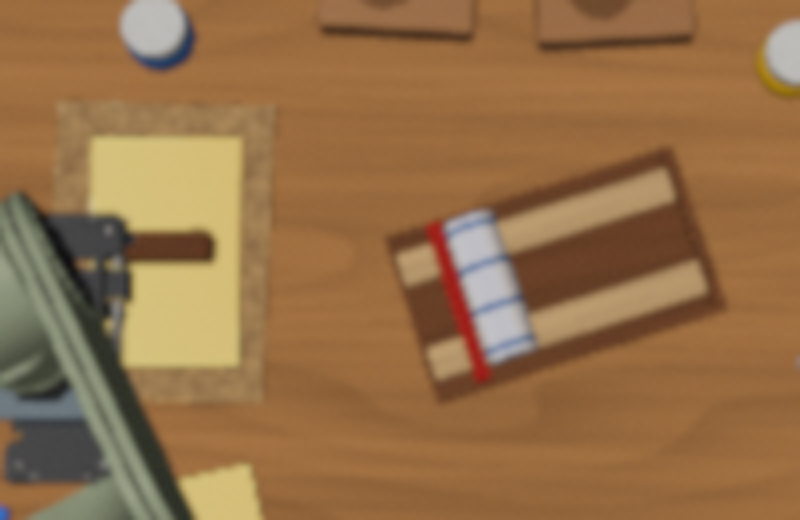

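The board lies flat and free on the cork: wrist view corners (299,125), (485,126), (472,239), (299,239). The roller is beyond the brass ridge against the stop, and the bystanders look unmoved.

```bash
python3 - <<'E'
from h import *
d=ld('w9.png')
print('palm',ray(d,[(299,125),(485,126),(472,239),(299,239)],18).mean(0).round(1),'rest',ray(d,[(278,85),(516,94),(488,256),(273,250)],6).mean(0).round(1))
a=cv2.imread('pics/t0.png') if 0 else cv2.imread('pics/top0.png').astype(int); b=cv2.imread('pics/t9.png').astype(int)
m=(abs(a-b).max(2)>45); 
for n,(u,v) in dict(mA=(260,124),mB=(312,127),jb=(199,137),jy=(359,145),bowl=(130,214),cup=(428,250),mod=(400,189)).items(): print(n,m[v-18:v+18,u-18:u+18].sum())
env.job_done()
E
```

```text
palm [556.2 273.4  18. ] rest [558.9 280.6   6. ]
mA 0
mB 0
jb 0
jy 0
bowl 845
cup 0
mod 0
the job is handed in; nothing more can be done
```

The roller is home between the ridge and the red stop, and the palm board is back on its cork rest. I handed the job in at about 38.5 s, with no verdict reported.

**What I did:** I took the large pale palm board by its handle and rolled the large roller in two strokes. The first stopped short of the ridge; the second went over it and ended against the stop. Whenever I read the force, the press was about 5 to 11 N. I read it only at the end of each move, so I did not record the peak in between. I then laid the board on the cork, let go and backed the arm away.

**Last checks:**
- **Roller:** the top view put it at bed y of about 58.8 mm, against 57.5 mm for the seat. That is within the measuring error, since the stop allows no more than about 58. It was about 2 to 4 mm off centre along bed x, with its axis within about 1° of the bed's x. The height of the board on the roller fell back to its value before the ridge, so the roller is down on the runners.
- **Palm board:** it lies flat, with its centre about 8 mm from the rest's centre.
- **Bystanders:** a before-and-after comparison of the top view showed no change at either mold, either jar, the brush cup or the modeller. It did flag the bowl's area, most likely because the arm was in front of it, as the scene camera shows the bowl where it started.

**Disagreed or drifted:** while rolling, there was a steady sideways force of about 3 to 4 N, and the tool tilted by up to about 1°, which I corrected as I went.

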